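# Load the vibratory mill and hold its push-to-run knob

### The arm

A 7-joint arm with a two-finger parallel gripper is mounted at the origin on a cart in front of the work surface, level with it; the furniture and walls round the work are solid. World frame = base frame: x ahead of the robot, y to its left, z up, the work surface at z = 0. Lengths are in m, angles in rad, forces in N, time in s.
With the tool pointing down it reaches from about 0.4 to 0.9 m from the base axis. Payload 5.5 kg.
Tool frame: the origin (TCP) lies midway between the tips of the shut fingers; the grasp point (between the pads) lies 19 mm behind it (manip.grip_depth is the distance from the TCP to the grasp point, in m); z points along the fingers, y is the line along which they close (so a half turn about z gives the same grasp; the last joint's range is limited). The gripper opens to 92 mm and grips with 3 to 60 N. Pads are 19 mm wide; open, the fingers measure 130 mm over their backs; the gripper's body (75 mm by 190 mm) begins 47 mm behind the grasp point.
Start: joints at [-0.883, 0.501, -0.427, 1.55, 0.221, 1.138, -0.21], TCP at [0.268, 0.592, 0.227] pointing down, gripper open.
Joint ranges: [-2.88, 2.88], [-0.31, 2.03], [-1.54, 1.56], [0.2, 2.42], [-1.41, 4.55], [0.19, 2.02], [-2.57, 2.57]. Speed limits (rad/s): [2.57, 2.57, 3.14, 3.14, 3.14, 3.14, 3.14].

### API

Orientations are given as a unit quaternion [x, y, z, w].
In Python, from bench import manip, effector, viewer gives the robot as it stands. Calls block until the motion is done:
- manip.move_pose(position, orientation): joint-space move of the TCP to a pose.
- manip.servo_line(position, ori=None, vel=0.15): straight line of the TCP; ori=None keeps the orientation; vel is the mean speed in m/s.
- manip.movej(angles): joint-space move.
- effector.open_jaws() and effector.close(f_grip=None): open the fingers fully, or close them until they stop; f_grip is the grip in N (None keeps the last).
- manip.sleep(seconds).
- manip.solve_ik(position, orientation): joint angles nearest the present ones, or None.
- viewer.get_image(name): name is "scene" or "top"; returns the picture (400x640x3 uint8, red, green, blue); there is no depth.
- viewer.get_calibration(name): a dict with "vfov" (degrees; the focal length in pixels is half the picture's height over the tangent of half this angle, whatever the lens; pixels are square), "cx", "cy" (the principal point, pixels), "eye" and "attitude" of the camera in the world. Camera axes: x right, y down, z forward; pixel columns grow to the right and rows downward; lengths in m; the calibration is good to about 2 mm. A picture is of the moment at which its call begins. get_calibration takes no time and is no camera call.
A pose or a line that the arm cannot do raises manip.PlanningError and nothing moves.
- manip.hand_in(): hands the job in; it is judged then, once.
Readings, each from a call of its own:
- manip.current_clock(): time.
- manip.current_q(): joint angles.
- manip.current_joint_velocities(): joint speeds.
- manip.current_tau(): joint torques, N m.
- manip.current_tool_pos(): TCP position.
- manip.current_tcp_rot(): TCP orientation.
- manip.current_force(): force on the tool from outside, world axes, zero at the start.
- manip.current_wrist_torque(): the same for the moment, N m.
- manip.current_finger_gap(): finger opening in m.
- manip.current_gripper_force(): force on a finger pad.
Only numpy, scipy, OpenCV 4.12 (cv2) and the standard library are available. Lean on these libraries where they do the work, as an engineer would, in place of code of your own. Each camera call takes 0.05 s, during which the arm holds its last target. There are 200 camera calls.

### The job

Get the small mill on the desk running: take the grinding ball from its ring stand and lower it gently to the bottom of the mill's mortar without dropping it, and let it go. Then pick up the loose control knob, turn it so that its bore fits the D-shaped shaft at the front of the mill, push it fully home on the shaft and press it down to the stop against the spring. Finish while still holding the knob pressed down in the gripper, and leave the canister, the pen and the cover-glass box where they are.

Things in the scene. Friction and masses are not known exactly. Their poses are not given: they have to be found in the camera images.
- ball: Smooth white ceramic grinding ball, 40 mm in diameter, about 0.1 kg; origin at its centre. It starts loose on the ring stand, its centre about 33 mm above the desk.
- ball_stand: Grey ring stand fixed to the desk, for the ball: ring 36 mm in diameter and 20 mm high on a foot disc 52 mm wide; origin in the centre of its underside. A large computer monitor stands behind it and the knob, its screen slanting from about x 0.60, y 0.32 to x 0.80, y 0.08 m: keep the gripper and wrist clear of it.
- mill: White mill housing 270 x 170 mm fixed to the desk, top at 45 mm; long side along its own x, origin in the centre of its underside. Mortar at +65 mm along its x, bare control shaft at -85 mm along its x (the end near the robot).
- mortar_floor (a point): Centre of the inner floor of the steel mortar, an open upright pot: inner diameter 108 mm at the floor, 116 mm at the rim, wall 6 mm, floor 51 mm and rim 115 mm above the desk. A 3 mm high ring on the floor, 28 mm wide inside, keeps a ball set down in the centre from rolling. Lower the ball below 0.4 m/s, press under 20 N; fingers opened over 75 mm touch the wall.
- knob: Loose black knob standing on the desk, bore down: 44 mm in diameter, 24 mm high, plus a 4 mm high pointer ridge with a white line from the centre to the rim along its +x. Origin: centre of the underside, z up. D-bore 20 mm deep, 19 mm in diameter, flat 5.5 mm from the axis on the +x side, under the pointer. Goes on only with its x along shaft_seat's x (within about 10 degrees). About 0.06 kg.
- shaft_seat (a point): Centre of the top of the control shaft's 26 mm wide collar, 52 mm above the desk when not pressed; the underside of a knob fully home rests here. The upright D-shaft rises 18 mm from it: 16 mm in diameter, flat 4 mm from the axis on its +x side (a white line on the collar marks it), top 3.5 mm tapered in by 2.5 mm. z up. It sinks when pressed; stiff friction (0.25 N m) holds its angle.
- spindle (a joint): Angle of the shaft in the mill (rad), 0 = flat towards the mill's +x, positive counter-clockwise from above, limits -0.8 and 0.8. It starts anywhere from 0.2 to 0.7 and need not be turned.
- plunger (a joint): How far the shaft is pressed down (m): 0 = free, 0.006 = at its lower stop. A spring resists with about 2.5 N at the start and 10 N at the stop, and pushes it up again when let go.
- canister: Bystander: clear-grey canister with a black screw cap, 37 mm in diameter, 62 mm high, standing; origin in the centre of its underside. Leave alone.
- pen: Bystander: pen, 131 mm long along its y, 12 mm thick, lying flat; origin under its middle. Leave alone.
- coverslip_box: Bystander: small box of cover glasses, 35 x 35 x 22 mm; origin in the centre of its underside. Leave alone.
Things that resemble listed ones, but are neither listed nor needed, are in the scene too. What is shaped like the knob but purple or turquoise is not meant. Leave any brown look-alike of the ball alone.

How it is judged:
On the way, in this order (a step that is already met when the one before it is completed fails the run):
1. the ball lies still in the mortar, let go (horizontal distance between ball and mortar_floor below 0.042 m and z of ball in the frame of mortar_floor between 0.012 and 0.03 m and contact force between the fingers and ball below 0.3 N and linear speed of ball below 0.06 m/s), for 0.2 s.
2. the knob sits fully home on the shaft (horizontal distance between knob and shaft_seat below 0.004 m and z of knob in the frame of shaft_seat between -0.003 and 0.004 m and angle between the x axis of knob and the x axis of shaft_seat, either way round below 0.4 rad and angle between knob's own z axis and vertical below 0.12 rad), for 0.2 s.
At the end, for the whole second after the job is handed in: The ball lies in the mortar, not touched by the fingers. The knob sits upright on the shaft (axis within 4 mm, underside within 4 mm of the collar, flat on flat), and the fingers still hold it (more than 2 N) with the shaft pressed down by more than 4.5 mm of its 6 mm, at rest (all of step 2 and horizontal distance between ball and mortar_floor below 0.042 m and z of ball in the frame of mortar_floor between 0.012 and 0.03 m and contact force between the fingers and ball below 0.3 N and value of joint plunger above 0.0045 m and contact force between the fingers and knob above 2 N and linear speed of knob below 0.02 m/s); the arm keeps its last pose, push and grip.
It fails at once if the ball moves faster than 0.4 m/s inside the mortar (dropped or thrown in) (horizontal distance between ball and mortar_floor below 0.055 m and z of ball in the frame of mortar_floor below 0.064 m and linear speed of ball above 0.4 m/s).
It fails at once if the ball is pressed on the mill with more than 20 N (contact force between ball and mill above 20 N).
It fails at once if the small screw-top canister is moved by more than 20 mm (distance of canister from where it was at the start of the episode above 0.02 m).
It fails at once if the pen is moved by more than 20 mm (distance of pen from where it was at the start of the episode above 0.02 m).
It fails at once if the cover-glass box is moved by more than 20 mm (distance of coverslip_box from where it was at the start of the episode above 0.02 m).
It also fails if it takes over 61 s, if anything falls off the work surface, if the arm or the gripper's body presses on something with over 40 N, if the wrist force passes 120 N, or if a joint passes its speed limit or range.

## Working session

There is one attempt and no reset: what is moved stays moved. The work goes in short steps, each a Python script; the robot and the scene stay as the last script left them, time stands still between calls to the robot, and variables do not carry over. Pictures are saved under pics/ and viewed, at most 10 in all, crops included, and the job is handed in when it is done.

```bash
mkdir -p pics; ls
python3 - <<'E'
from bench import manip, effector, viewer
import cv2
for n in ("scene","top"):
    im=viewer.get_image(n); cv2.imwrite(f"pics/{n}0.png",im[:,:,::-1]); print(n,viewer.get_calibration(n))
print(manip.current_clock(),manip.current_tool_pos(),manip.current_tcp_rot(),manip.current_finger_gap(),manip.grip_depth)
E
```

```text
pics
scene {'vfov': 52.36878217800886, 'cx': 313.12773748434637, 'cy': 203.3787691873135, 'eye': array([-0.15402649,  0.60724966,  0.44030472]), 'attitude': array([-0.35596157,  0.75791799, -0.49907504,  0.22310486])}
top {'vfov': 47.36935445824777, 'cx': 319.84061454526716, 'cy': 197.67745805606472, 'eye': array([0.28222112, 0.03156149, 1.12078144]), 'attitude': array([ 0.70741315, -0.70032478,  0.05835006, -0.0755454 ])}
0.1 [0.26768013 0.59162452 0.22576891] [ 2.10817291e-01  9.77525086e-01 -8.51661242e-04 -2.25175244e-04] 0.09169616899610575 0.0188
```

View pics/scene0.png

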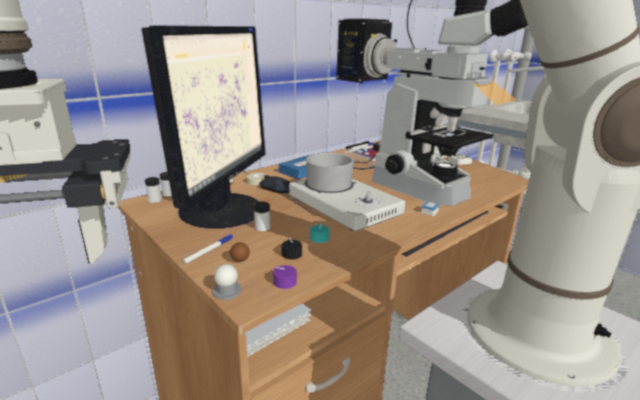

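View pics/top0.png

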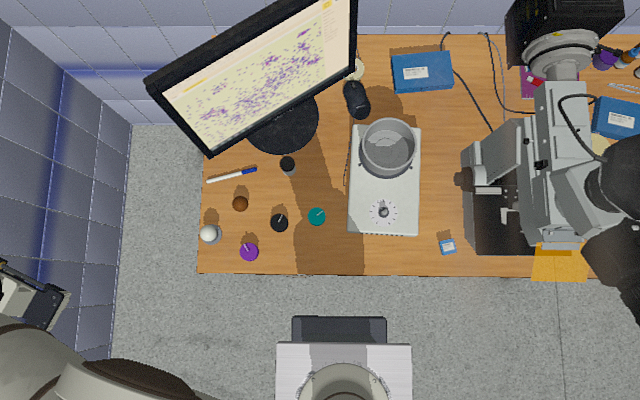

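The top view shows the white ball at about (209,233), the black knob at (280,222), the shaft at (384,211) and the mortar at (387,147). In the scene view the ball is at (226,274), the knob at (292,248) and the mill at about (345,195). Next I'll enlarge these areas.

Run:
```python
import cv2,numpy as np
t=cv2.imread("pics/top0.png");s=cv2.imread("pics/scene0.png")
def c(im,x,y,w,h,k): return cv2.resize(im[y:y+h,x:x+w],None,fx=k,fy=k,interpolation=cv2.INTER_CUBIC)
a=np.hstack([c(t,260,200,40,40,7),c(t,364,191,40,40,7),c(t,190,213,34,40,7)])
cv2.imwrite("pics/a.png",np.vstack([a,np.hstack([c(s,272,230,40,40,7),c(s,340,190,40,40,7),c(s,206,258,34,40,7)])]))
cv2.imwrite("pics/b.png",np.hstack([c(t,340,110,90,130,4),c(s,285,145,125,90,3.2)[:,:].copy() if 0 else cv2.copyMakeBorder(c(s,285,145,125,90,3.5),0,520-315,0,0,0)]))
```

```text
(no output)
```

View pics/a.png

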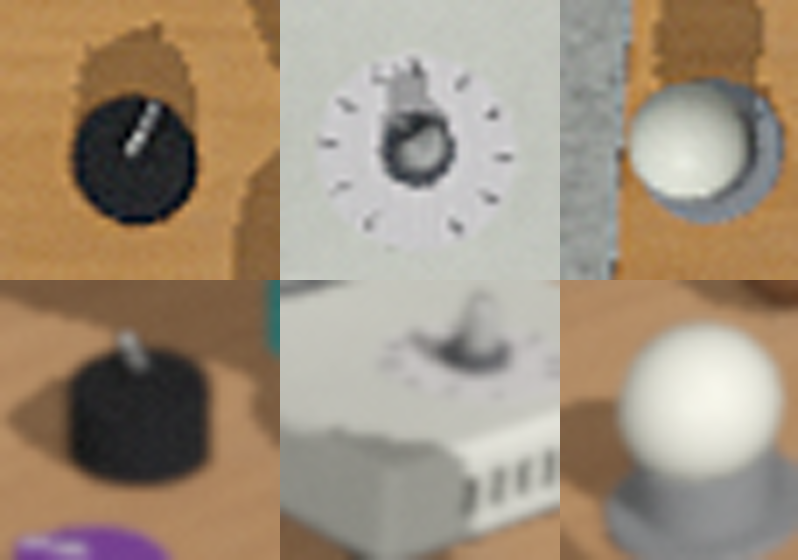

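View pics/b.png

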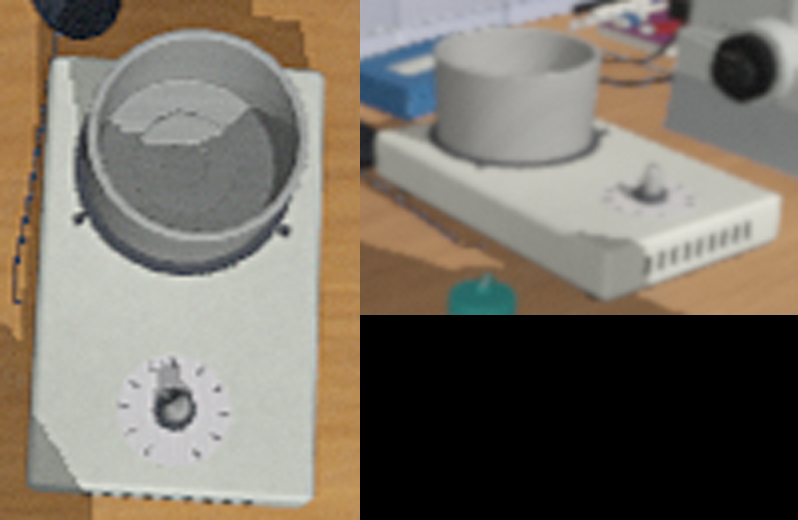

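The crops show the ball, the black knob with its pointer up-right in the top view, the shaft with its dark flat side up-left, and the mortar rim. I'll triangulate these.

```bash
cat > h.py <<'E'
import numpy as np, cv2
from scipy.spatial.transform import Rotation as R
from bench import manip, effector, viewer
C={n:viewer.get_calibration(n) for n in("scene","top")}
def ray(n,u,v):
    c=C[n];f=200/np.tan(np.radians(c["vfov"]/2))
    d=R.from_quat(c["attitude"]).apply([(u-c["cx"])/f,(v-c["cy"])/f,1]);return c["eye"],d/np.linalg.norm(d)
def tri(a,b):
    A=np.zeros((3,3));y=np.zeros(3);L=[]
    for n,p in(("top",a),("scene",b)):
        e,d=ray(n,*p);P=np.eye(3)-np.outer(d,d);A+=P;y+=P@e;L.append((e,d))
    x=np.linalg.solve(A,y);return x,[np.linalg.norm(np.cross(x-e,d)) for e,d in L]
def atz(n,p,z):
    e,d=ray(n,*p);return e+d*(z-e[2])/d[2]
def proj(n,X):
    c=C[n];f=200/np.tan(np.radians(c["vfov"]/2));q=R.from_quat(c["attitude"]).inv().apply(np.atleast_2d(X)-c["eye"])
    return q[:,:2]/q[:,2:]*f+[c["cx"],c["cy"]]
def down(yaw): # tool z down, tool y (closing line) at world angle yaw
    y=np.array([np.cos(yaw),np.sin(yaw),0]);z=np.array([0,0,-1.]);return R.from_matrix(np.c_[np.cross(y,z),y,z]).as_quat()
E
python3 - <<'E'
from h import *
np.set_printoptions(precision=4,suppress=True)
for n,a,b,z in [("ball",(207.86,232.57),(225.57,275),.033),("knobmid",(278.9,222.4),(291.4,248.7),.012),("collar",(383.3,211.7),(367,200.3),.052),("rim",(389.4,143.6),(329.5,159.2),.115),
 ("canister",(288,162),(262,208),.06)]:
    print(n,*tri(a,b),atz("top",a,z)[:2],atz("scene",b,z)[:2])
# knob pointer
p0=atz("top",(260+130/7-.43,200+153/7-.43),.028);p1=atz("top",(260+155/7-.43,200+105/7-.43),.028)
print("pointer",p0,p1,np.linalg.norm(p1-p0),np.degrees(np.arctan2(*(p1-p0)[[1,0]])))
# mill corners z=.045 from b crop
for q in [(58,60),(322,75),(308,502),(30,487)]: print(atz("top",(340+q[0]/4-.4,110+q[1]/4-.4),.045))
print(ray("top",0,0)[1])
E
```

```text
ball [0.4031 0.3279 0.0337] [np.float64(0.00013085080899257043), np.float64(0.00013085080899265597)] [0.4032 0.3282] [0.404  0.3273]
knobmid [0.4321 0.1596 0.0129] [np.float64(0.00013954261779893626), np.float64(0.00013954261779896087)] [0.4323 0.1598] [0.4333 0.1585]
collar [ 0.4553 -0.0922  0.0478] [np.float64(7.24531787289078e-05), np.float64(7.245317872897844e-05)] [ 0.4547 -0.0916] [ 0.4487 -0.0847]
rim [ 0.6032 -0.1003  0.1141] [np.float64(0.0004207122731563539), np.float64(0.00042071227315641145)] [ 0.6026 -0.1005] [ 0.6015 -0.0982]
canister [0.575  0.1368 0.0488] [np.float64(0.001123047972722742), np.float64(0.001123047972722764)] [0.5727 0.1366] [0.553  0.1498]
pointer [0.4325 0.1599 0.028 ] [0.4494 0.1517 0.028 ] 0.018752675444794687 -25.923594361501472
[ 0.6735 -0.0234  0.045 ]
[ 0.6644 -0.1857  0.045 ]
[ 0.4007 -0.1698  0.045 ]
[ 0.408  -0.0064  0.045 ]
[ 0.4672  0.563  -0.6818]
```

View pics/c.png

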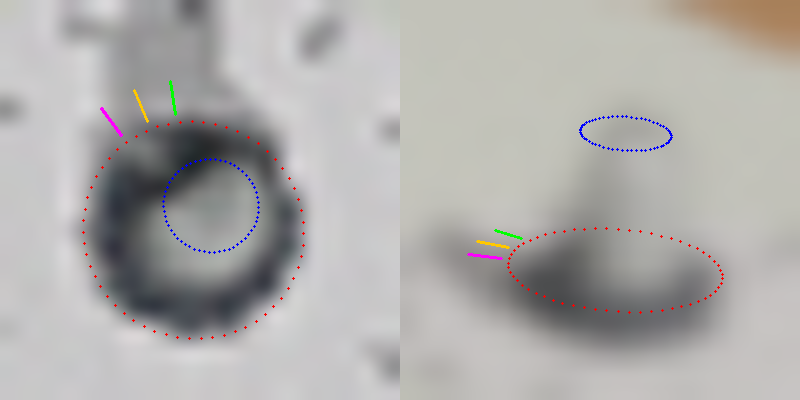

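The scene crop agrees with the triangulated axis. In the top crop the collar's white line is at about (150,152) and the D's edge normal points about 30–40° left of up. That puts the spindle at about 0.57–0.6 rad, so a heading of about 31°. Next I'll grasp the ball.

Run:
```python
from h import *
np.set_printoptions(precision=3,suppress=True)
print("purple",atz("top",(249,251),.02),"brown",atz("top",(240,204),.02),"pen",atz("top",(208,182),.006),atz("top",(256,170),.006))
b=np.array([.4034,.328]);q=down(np.radians(41)); t=down(np.radians(41)+np.pi)
a,c=manip.solve_ik([*b,.13],q),manip.solve_ik([*b,.13],t);print(a,c)
if a is None or (c is not None and abs(c[6])<abs(a[6])): q=t
print("mortar",manip.solve_ik([.602,-.1005,.22],q))
manip.move_pose([*b,.13],q); print(manip.current_clock())
manip.servo_line([*b,.0195],vel=.12); print(manip.current_tool_pos(),manip.current_force())
effector.close(f_grip=8); print(manip.current_finger_gap(),manip.current_gripper_force(),manip.current_clock())
manip.servo_line([*b,.17],vel=.15);print(manip.current_finger_gap(),manip.current_gripper_force(),manip.current_force(),manip.current_clock())
cv2.imwrite("pics/d.png",cv2.resize(np.hstack([viewer.get_image("scene")[100:400,120:420],viewer.get_image("top")[100:400,150:450]])[:,:,::-1],(800,400)))
```

```text
purple [0.361 0.229 0.02 ] brown [0.476 0.256 0.02 ] pen [0.534 0.343 0.006] [0.566 0.222 0.006]
[-0.49   0.379 -0.294  1.964  0.147  0.819 -0.149] [-1.676  0.841  1.356  1.999 -0.932  1.136 -2.33 ]
mortar [ 0.093  0.402  0.037  1.675 -0.017  1.064  0.851]
1.2917
[0.404 0.329 0.02 ] [-0.656  0.69   0.153]
0.03952130583034446 8.000010699033737 3.225
0.03952892532068333 7.999964654445648 [ 0.41  -0.181 -1.231] 4.375
```

View pics/d.png

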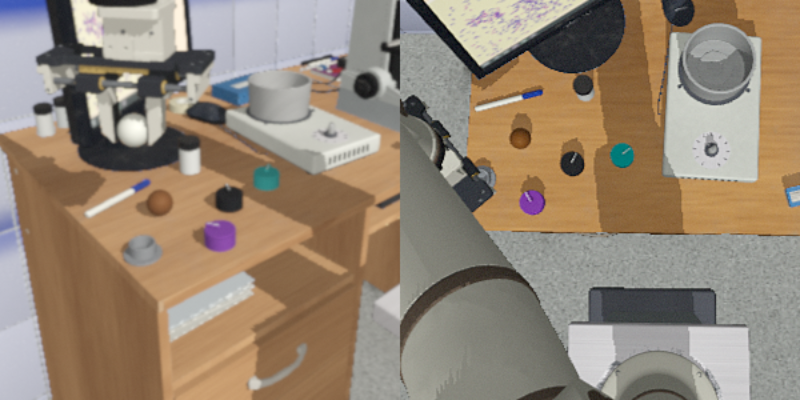

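The ball is held at a 39.5 mm gap and the stand is empty. Now to the mortar.

Run:
```python
from h import *
np.set_printoptions(precision=3,suppress=True)
q=down(np.radians(41)); m=np.array([.6024,-.1003])
manip.move_pose([*m,.2],q); print(manip.current_clock(),manip.current_tool_pos(),manip.current_gripper_force())
f0=manip.current_force()
manip.servo_line([*m,.062],vel=.12); f0=manip.current_force();print(f0,manip.current_clock())
z=.062
while z>.053:
    z-=.001; manip.servo_line([*m,z],vel=.03); f=manip.current_force()
    if f[2]-f0[2]>1.0: break
print(z,f,manip.current_tool_pos(),manip.current_finger_gap(),manip.current_clock())
```

```text
6.2 [ 0.602 -0.098  0.2  ] 8.000033050775528
[-0.147 -0.123 -0.865] 7.5
0.056999999999999995 [-1.155 -0.551  3.157] [ 0.603 -0.101  0.058] 0.03911743504894945 8.75
```

Contact came at the expected height, so I'll release.

Run:
```python
from h import *
np.set_printoptions(precision=3,suppress=True)
effector.open_jaws(); print(manip.current_finger_gap(),manip.current_gripper_force(),manip.current_force(),manip.current_tool_pos(),manip.current_clock())
p=np.array([.6024,-.1003])
manip.servo_line([*p,.075],vel=.05); print(manip.current_force(),manip.current_finger_gap())
manip.servo_line([*p,.2],vel=.1); print(manip.current_force(),manip.current_finger_gap(),manip.current_clock())
k=np.array([.4323,.1598])
manip.move_pose([*k,.15],down(np.radians(33))); print(manip.current_q(),manip.current_clock())
t=viewer.get_image("top")[:,:,::-1];s=viewer.get_image("scene")[:,:,::-1]
cv2.imwrite("pics/e.png",np.hstack([cv2.resize(t[110:240,340:430],None,fx=4,fy=4),cv2.resize(s[145:275,285:385],None,fx=4,fy=4)]))
```

```text
0.07170655513525294 7.673477986827493 [ 3.672  3.375 -2.637] [ 0.604 -0.098  0.057] 9.3667
[ 4.532  3.373 -3.792] 0.0741704651948838
[ 0.987 -0.148 -0.605] 0.09172952550259231 11.275
[-0.22   0.246 -0.215  2.086  0.072  0.815  0.097] 12.475
```

View pics/e.png

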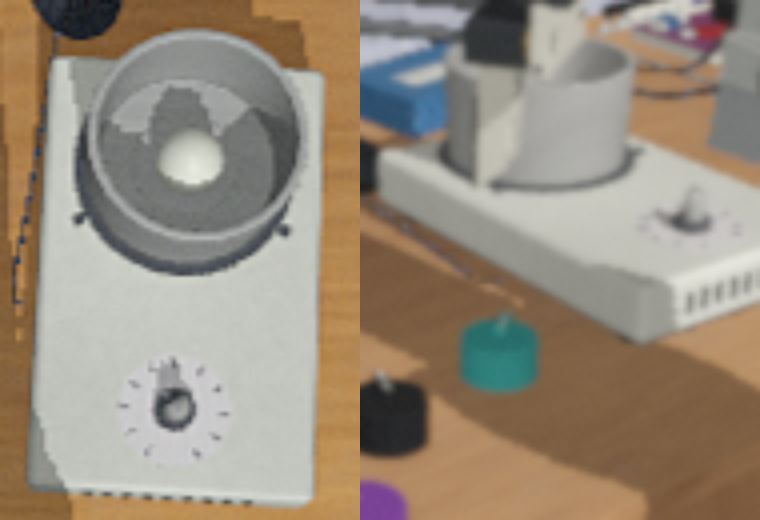

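The ball rests in the middle of the mortar. In the top crop it is at (191,157), which suits its height. Now I'll pick up the knob.

Run:
```python
from h import *
np.set_printoptions(precision=3,suppress=True)
k=np.array([.4323,.1598])
manip.servo_line([*k,.0045],vel=.12); print(manip.current_tool_pos(),manip.current_force())
effector.close(f_grip=35); print(manip.current_finger_gap(),manip.current_gripper_force(),manip.current_tool_pos(),manip.current_force())
manip.servo_line([*k,.12],vel=.15); print(manip.current_finger_gap(),manip.current_force(),manip.current_clock())
a=np.array([.454,-.0913])
print(manip.solve_ik([*a,.12],down(np.pi/2)))
manip.move_pose([*a,.12],down(np.pi/2));manip.sleep(.2);print(manip.current_tool_pos(),manip.current_q(),manip.current_clock())
t=viewer.get_image("top")[:,:,::-1];s=viewer.get_image("scene")[:,:,::-1]
cv2.imwrite("pics/f.png",np.hstack([cv2.resize(t[150:250,330:430],None,fx=4,fy=4),cv2.resize(s[130:230,320:420],None,fx=4,fy=4)]))
```

```text
[0.433 0.16  0.005] [-0.231 -0.107 -0.251]
0.042905979907784296 35.00003645487595 [0.432 0.16  0.005] [0.696 0.466 0.62 ]
0.04326319511414229 [-0.782 -0.021 -0.412] 15.6833
[ 0.367  0.302 -0.26   2.103  0.113  0.749  1.607]
[ 0.454 -0.09   0.12 ] [ 0.366  0.302 -0.261  2.103  0.113  0.749  1.606] 17.25
```

View pics/f.png

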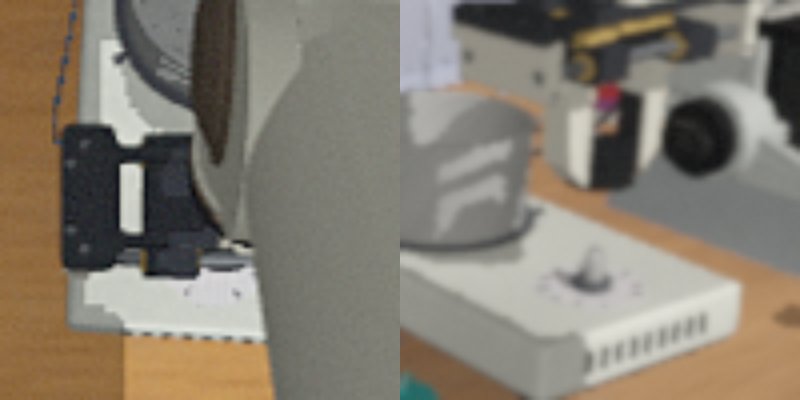

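The knob is held above the shaft at a 43 mm gap. I'll descend while watching the force.

Run:
```python
from h import *
np.set_printoptions(precision=3,suppress=True)
a=np.array([.454,-.0913])
manip.servo_line([*a,.077],vel=.1);f0=manip.current_force();z=.077
while z>.0575:
    z-=.0015;manip.servo_line([*a,z],vel=.03);f=manip.current_force()-f0
    print(round(z,4),f,manip.current_wrist_torque(),manip.current_tool_pos())
    if f[2]>6 or np.hypot(*f[:2])>10: break
print(manip.current_clock())
```

```text
0.0755 [-0.126 -0.787  0.551] [ 0.026 -0.017 -0.046] [ 0.454 -0.091  0.076]
0.074 [0.825 0.573 0.986] [ 0.056  0.005 -0.012] [ 0.454 -0.091  0.074]
0.0725 [ 0.163 -0.158  0.335] [ 0.013 -0.009  0.031] [ 0.454 -0.091  0.072]
0.071 [ 0.965 -0.985 -0.211] [-0.046 -0.1   -0.018] [ 0.454 -0.091  0.071]
0.0695 [-0.377 -0.351 -1.18 ] [-0.102 -0.196  0.008] [ 0.454 -0.091  0.069]
0.068 [ 2.017 -0.897  0.025] [-0.126 -0.256  0.011] [ 0.454 -0.091  0.068]
0.0665 [ 1.607 -0.311 -0.057] [-0.147 -0.309 -0.051] [ 0.454 -0.091  0.066]
0.065 [ 0.892 -0.779 -0.463] [-0.222 -0.367  0.008] [ 0.454 -0.091  0.065]
0.0635 [ 1.938 -1.528 -1.248] [-0.239 -0.468  0.016] [ 0.454 -0.091  0.063]
0.062 [ 2.347 -2.594  0.018] [-0.341 -0.505  0.014] [ 0.454 -0.091  0.062]
0.0605 [ 2.942 -2.481 -0.307] [-0.338 -0.592 -0.01 ] [ 0.454 -0.091  0.06 ]
0.059 [ 2.356 -2.584  1.249] [-0.433 -0.511  0.012] [ 0.454 -0.091  0.059]
0.0575 [ 1.969 -3.044  2.113] [-0.459 -0.578  0.017] [ 0.454 -0.091  0.058]
21.1833
```

It went straight on. I'll ease sideways with the small side force, press down to the stop and hold.

Run:
```python
from h import *
np.set_printoptions(precision=3,suppress=True)
a=np.array([.4547,-.0921]);z=.0575
while z>.048:
    z-=.001;manip.servo_line([*a,z],vel=.02);f=manip.current_force()
    print(round(z,4),f,manip.current_tool_pos(),manip.current_finger_gap())
    if f[2]>15 or np.hypot(*f[:2])>15: break
manip.sleep(.5);print(manip.current_force(),manip.current_tool_pos(),manip.current_gripper_force(),manip.current_clock())
t=viewer.get_image("top")[:,:,::-1];s=viewer.get_image("scene")[:,:,::-1]
cv2.imwrite("pics/g.png",np.hstack([cv2.resize(t[110:240,330:430],None,fx=4,fy=4),cv2.resize(s[110:240,320:420],None,fx=4,fy=4)]))
```

```text
0.0565 [ 0.633 -0.694  1.344] [ 0.454 -0.092  0.056] 0.04310399252351888
0.0555 [-1.252  0.266  2.588] [ 0.454 -0.092  0.055] 0.04291184162426096
0.0545 [-2.047  1.14   3.293] [ 0.454 -0.092  0.054] 0.04337078690384499
0.0535 [-2.554  1.297  5.028] [ 0.454 -0.092  0.053] 0.04307428512977643
0.0525 [-4.007  1.792  6.723] [ 0.454 -0.092  0.052] 0.04312341963048594
0.0515 [-2.785  2.282  7.565] [ 0.454 -0.092  0.052] 0.043247592722765654
0.0505 [-2.137  1.814  7.784] [ 0.454 -0.092  0.051] 0.04330243117881518
0.0495 [-4.296  2.773 16.467] [ 0.454 -0.092  0.05 ] 0.0430781945388643
[-4.729  1.859 15.515] [ 0.454 -0.092  0.05 ] 35.00370566092897 23.6833
```

View pics/g.png

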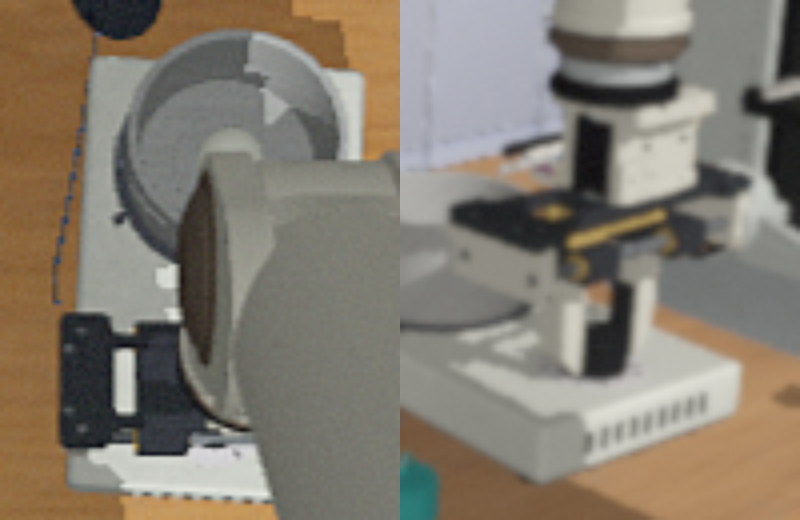

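The force rose from about 2.5 N to 8 N over the spring travel, then jumped at the stop, so the knob is home and pressed. The picture shows it low on the mill, with the ball still in the mortar.

```bash
python3 -c "
from bench import manip
print(manip.hand_in())"
```

```text
the job is handed in; nothing more can be done
None
```

I handed the job in at about 24 s of the 61 s: the ball is in the mortar and released, and the knob is home on the D-shaft, held pressed against its stop at about 15 N; no verdict came back.

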